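# Set out a small portal frame for tack welding

### The arm

A 6-joint arm with a two-finger parallel gripper is mounted at the origin on the work surface. World frame = base frame: x ahead of the robot, y to its left, z up, the work surface at z = 0. Lengths are in m, angles in rad, forces in N, time in s.
With the tool pointing down it reaches from about 0.3 to 0.875 m from the base axis. Payload 6.4 kg.
Tool frame: the origin (TCP) lies midway between the tips of the shut fingers; the grasp point (between the pads) lies 19 mm behind it (grasp_offset is the distance from the TCP to the grasp point, in m); z points along the fingers, y is the line along which they close (so a half turn about z gives the same grasp; the last joint's range is limited). The gripper opens to 85 mm and grips with 20 to 120 N. Pads are 22 mm wide; open, the fingers measure 114 mm over their backs; the gripper's body (76 mm by 85 mm) begins 54 mm behind the grasp point. The pads swing forward as they close: fully open they stand 13 mm farther back than shut.
Start: joints at [1.021, 0.181, 1.607, -0, 1.354, -0.206], TCP at [0.194, 0.541, 0.231] pointing down, gripper open.
Joint ranges: [-2.99, 2.99], [-0.89, 2.07], [0.3, 2.58], [-1.14, 4.28], [0, 2.63], [-3.12, 3.12]. Speed limits (rad/s): [2.57, 2.57, 3.01, 3.14, 3.14, 3.14].

### API

Orientations are given as a unit quaternion [w, x, y, z].
In Python, from bench import * gives the robot as it stands. The module is installed in compiled form; this text tells all that it offers.
- The arm moves only by the tool servo_tool, never from a script. Its argument "commands" is text: rows parted by semicolons, each of 7 numbers parted by spaces: the turn, a rotation vector about the tool's x, y, z in rad, then the shift along the tool's x, y, z in mm, then the opening, from 0 (shut) to 1 (fully open). In form: wx wy wz dx dy dz claw; .... A call has 1 to 5 rows; each row shifts and turns the commanded pose from where the row before left it, along the tool's axes as they then stand; what a row does not reach is not made up. A row lasts 1/8 s, in which the tool goes at most 62.5 mm and 10.7 degrees, less where a joint would pass 70% of its speed; a pose out of reach is approached as far as the arm can. A call with a gripper value outside its range is refused whole. The fingers move at their own pace and stop on an object; the grip force is fixed at half the most. Time passes only in rows, so rows that do not move let the fingers close. It gives the time, the measured TCP pose, the force, the opening and the grip force at its end, in the units of the state.
- get_obs(): the state, without advancing time (a new reading comes with each control period).
- camera(name): name is "scene" or "top" or "wrist"; returns the picture (400x640x3 uint8, blue, green, red); there is no depth.
- calibration(name): a dict with "fx", "fy", "cx", "cy" (pixels), "R" (3x3) and "t" (3): a world point X has camera coordinates R X + t. Camera axes: x right, y down, z forward; pixel columns grow to the right and rows downward; lengths in m; the calibration is good to about 2 mm. A picture is of the moment at which its call begins: read the wrist's pose just before it. calibration takes no time and is no camera call; for the wrist camera it gives the pose at the moment of the call.
- hand_in(): hands the job in; it is judged then, once.
The state is a dict: "time_s": time; "q": joint angles; "dq": joint speeds; "joint_efforts": joint torques, N m; "eef_pos": TCP position; "eef_rot": TCP orientation; "wrist_force": force on the tool from outside, world axes, zero at the start; "torque": the same for the moment, N m; "opening": opening from 0.0 (shut) to 1.0 (fully open); "grasp_force": force on a finger pad.
Only numpy, scipy, OpenCV 4.12 (cv2) and the standard library are available. Lean on these libraries where they do the work, as an engineer would, in place of code of your own. Each camera call takes 0.05 s, during which the arm holds its last target. There are 200 camera calls.

### The job

Set out the small frame ready for tacking: stand the round pipe stub upright in the middle of the round foot plate, and the square tube stub upright in the middle of the square foot plate with its sides parallel to the plate's. Stand the prop on the table midway between the two foot plates, and lay the flat bar across the tops of both stubs, above the prop, running straight from one to the other and overhanging equally at both ends. Leave the tin, the pipe elbow and the welding magnet where they are.

Things in the scene. Friction and masses are not known exactly. Their poses are not given: they have to be found in the camera images.
- pipe: Loose bright-steel round pipe stub, standing upright, open at both ends: 48 mm outside diameter, 4 mm wall, 60 mm high, about 0.26 kg. Origin: centre of its underside; z up along the pipe.
- tube: Loose bright-steel square tube stub, standing upright, open at both ends: 40 x 40 mm outside, 4 mm wall, 60 mm high, about 0.27 kg. Origin: centre of its underside; z up along the tube, x and y square to its flat sides.
- prop: Loose solid steel prop, standing upright: a round base 40 mm in diameter and 10 mm high carrying a round stem 26 mm in diameter up to 65 mm above the underside (no hole through it, only a small dark centre mark on top), about 0.28 kg. Origin: centre of its underside; z up along the stem.
- bar: Loose flat steel bar lying flat on the table: 220 mm long (its y axis), 40 mm wide (its x axis), 10 mm thick, a small dark mark near each end, about 0.65 kg. Origin: centre of its underside; z up. It lies nearer the robot than the foot plates.
- foot_round: Round foot plate, fixed to the table: 80 mm in diameter, 8 mm thick, four small dark bolt marks. Origin: centre of its underside, on the table. Its y axis lies along the line to the square plate (which may lie on its +y or its -y side); the two plates' centres are 150 mm apart.
- foot_square: Square foot plate, fixed to the table: 80 x 80 mm, 8 mm thick, four small dark bolt marks. Origin: centre of its underside, on the table. Its sides lie along its x and y axes; its y axis lies along the line to the round plate, the same yaw as the round plate.
- tin: Loose bystander, to be left alone: closed round green tin with a dark lid, 62 mm in diameter, 47 mm high. Origin: centre of its underside.
- elbow: Loose bystander, to be left alone: steel 90-degree pipe elbow lying flat, 34 mm thick, about 70 x 70 mm in plan. Origin: on its underside, near the middle of that outline.
- magnet: Loose bystander, to be left alone: square welding magnet lying flat, red faces, 62 x 62 mm, 16 mm thick. Origin: centre of its underside.
Mind the look-alikes: they are no part of the job. Leave any orange look-alike of the prop alone.

How it is judged:
By the outcome, as a careful person would: the job done as asked, in the order asked, and still so for the second after the job is handed in, with the robot touching nothing.
It also fails if it takes over 115 s, if anything falls off the work surface, if the arm or the gripper's body presses on something with over 40 N, if the wrist force passes 120 N, or if a joint passes its speed limit or range.

## Working session

There is one attempt and no reset: what is moved stays moved. The work goes in short steps, Python scripts to look and compute and a tool call to move; the robot and the scene stay as the last step left them, time stands still between calls to the robot, and variables do not carry over. Pictures are saved under pics/ and viewed, at most 14 in all, crops included, and the job is handed in when it is done.

Besides the shell and the picture viewer there is one more tool, called after ">>>" as name(argument=value, ...) on one line, values as JSON. servo_tool: Moves the arm, as the interface text tells. Its arguments: {"type":"object","properties":{"commands":{"type":"string"}},"required":["commands"]}

```bash
mkdir -p pics; ls; cat > h.py <<'E'
from bench import *
import numpy as np, cv2
from scipy.spatial.transform import Rotation as Ro
def ray(name,u,v,z,c=None):
    c=c or calibration(name); R=np.array(c["R"]);t=np.array(c["t"])
    o=-R.T@t; d=R.T@np.array([(u-c["cx"])/c["fx"],(v-c["cy"])/c["fy"],1])
    return o+d*(z-o[2])/d[2]
def proj(name,X,c=None):
    c=c or calibration(name); p=np.array(c["R"])@np.array(X)+np.array(c["t"])
    return c["fx"]*p[0]/p[2]+c["cx"],c["fy"]*p[1]/p[2]+c["cy"]
E
python3 - <<'E'
from h import *
for n in("top","scene"): cv2.imwrite(f"pics/{n}0.png",camera(n)); c=calibration(n);print(n,c)
print(get_obs())
E
```

```text
pics
top {'fx': 395.3035445862865, 'fy': 395.3035445862865, 'cx': 329.44583750101714, 'cy': 201.3433269975732, 'R': array([[-0.00932937, -0.99988546, -0.01191774],
       [-0.99561662,  0.0103974 , -0.09294854],
       [ 0.09306181,  0.01099835, -0.99559959]]), 't': array([0.02141312, 0.49518382, 1.11559192])}
scene {'fx': 427.1786793371247, 'fy': 427.1786793371247, 'cx': 323.4613341340996, 'cy': 202.885642961002, 'R': array([[ 0.15330859,  0.98811364,  0.0113096 ],
       [ 0.74414164, -0.10791013, -0.65924853],
       [-0.65019205,  0.1094844 , -0.75184005]]), 't': array([-0.07244087, -0.34581473,  1.39561011])}
{'time_s': 0.1, 'q': array([ 1.02070819e+00,  1.81453051e-01,  1.60788030e+00,  7.96776711e-06,
        1.35382892e+00, -2.06303131e-01]), 'dq': array([ 4.35660912e-04, -1.35189733e-03, -2.87334441e-03, -1.57418714e-03,
        2.30806177e-04,  7.07022124e-05]), 'joint_efforts': array([ 7.19972140e-04, -4.45879233e+01, -3.52238882e+01, -2.88628653e-04,
        4.13820890e-03, -1.08670730e-05]), 'eef_pos': array([0.19352676, 0.54093388, 0.23049535]), 'eef_rot': array([-2.93400421e-04,  1.71048064e-01,  9.85262373e-01, -7.27910415e-04]), 'wrist_force': array([-0.81119359,  0.19319206,  0.07982469]), 'torque': array([0.01097983, 0.0257096 , 0.02377399]), 'grasp_force': 0.0, 'opening': 1.0036480709602513}
```

View pics/top0.png

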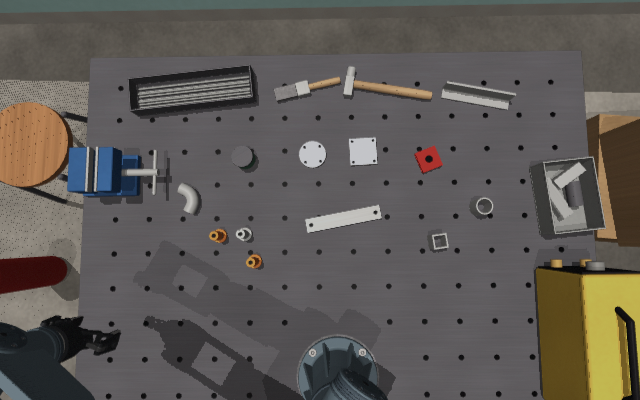

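View pics/scene0.png

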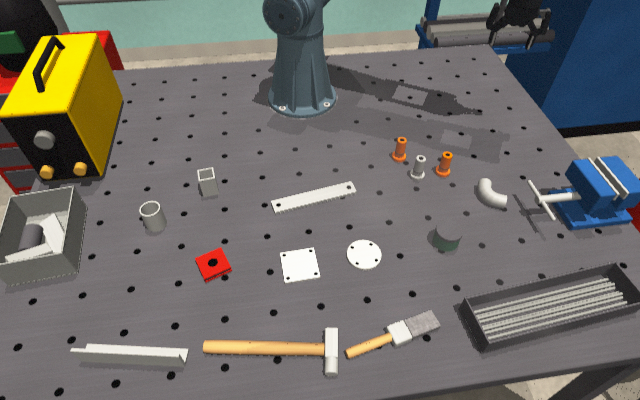

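The top picture shows the round plate at (312,154), the square plate at (363,151), the bar from (307,225) to (381,213), the tube at (440,241), the pipe at (484,206) and the steel prop at (244,234). There are orange props at (217,236) and (254,261). I'll enlarge a crop.

```bash
python3 - <<'E'
from h import *
im=cv2.imread("pics/top0.png")
a=cv2.resize(im[130:262,205:505],None,fx=2.66,fy=2.66,interpolation=3)
cv2.imwrite("pics/top0c.png",a)
for n,u,v,z in [("round",312,154,.008),("sq",363,151,.008),("bar",344,219,.01),("barL",307,225,.01),("barR",381,213,.01),("tube",440,241,.06),("pipe",484,206,.06),("prop",244,234,.065),("or1",217,236,.065),("or2",254,261,.065),("magnet",428,159,.016),("tin",243,156,.047)]: print(n,ray("top",u,v,z).round(3))
E
```

```text
round [0.638 0.067 0.008]
sq [ 0.645 -0.084  0.008]
bar [ 0.445 -0.025  0.01 ]
barL [0.428 0.082 0.01 ]
barR [ 0.461 -0.133  0.01 ]
tube [ 0.379 -0.287  0.06 ]
pipe [ 0.474 -0.412  0.06 ]
prop [0.403 0.253 0.065]
or1 [0.399 0.327 0.065]
or2 [0.329 0.224 0.065]
magnet [ 0.617 -0.272  0.016]
tin [0.626 0.262 0.047]
```

View pics/top0c.png

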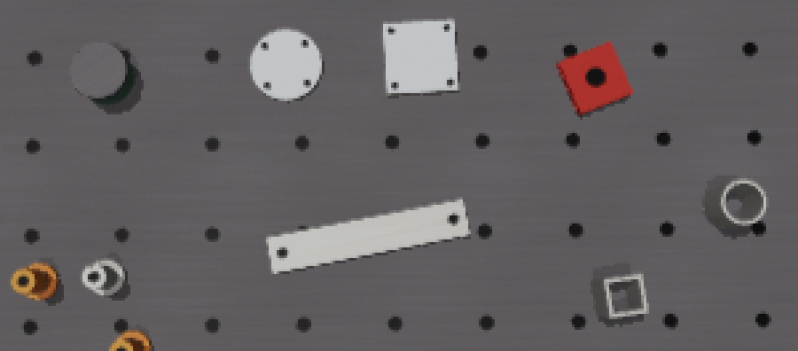

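```bash
cat >> h.py <<'E'
def phi():
    w,x,y,z=get_obs()["eef_rot"]; Y=Ro.from_quat([x,y,z,w]).as_matrix()[:,1]
    return np.degrees(np.arctan2(Y[1],Y[0]))
def go(x,y,z,f=None,n=None,p0=None):
    """suggested rows: total turn and shift split evenly, shift in tool axes after each row's turn"""
    o=get_obs(); p=np.array(o["eef_pos"]) if p0 is None else np.array(p0[:3]); a=phi() if p0 is None else p0[3]
    f=a if f is None else f
    D=np.array([x,y,z])-p; da=(f-a+90)%180-90
    n=n or int(max(np.ceil(np.linalg.norm(D)/.06),np.ceil(abs(da)/10.3),1))
    for i in range(n):
        b=np.radians(a+da*(i+.5)/n); d=D/n*1000
        print(f"0 0 {-np.radians(da/n):.4f} {-np.sin(b)*d[0]+np.cos(b)*d[1]:.1f} {np.cos(b)*d[0]+np.sin(b)*d[1]:.1f} {-d[2]:.1f}")
    return (x,y,z,f)
E
python3 - <<'E'
from h import *
for n,u,v,z in [("round",312.5,154.4,.008),("sq",363.4,151.4,.008),("bar",343.3,218.7,.01),("prop",240.7,234.1,.065)]: print(n,ray("top",u,v,z).round(4))
p=go(.45,.15,.24,30); print(); go(.44,-.36,.24,3,p0=p)
E
```

```text
round [0.6366 0.0654 0.008 ]
sq [ 0.6438 -0.0849  0.008 ]
bar [ 0.4456 -0.0231  0.01  ]
prop [0.4032 0.2619 0.065 ]
0 0 0.0879 -48.2 -33.1 -1.2
0 0 0.0879 -50.9 -28.8 -1.2
0 0 0.0879 -53.2 -24.2 -1.2
0 0 0.0879 -55.1 -19.4 -1.2
0 0 0.0879 -56.6 -14.5 -1.2
0 0 0.0879 -57.7 -9.5 -1.2
0 0 0.0879 -58.3 -4.4 -1.2
0 0 0.0879 -58.4 0.8 -1.2

0 0 0.0524 -49.3 -28.0 -0.0
0 0 0.0524 -50.7 -25.4 -0.0
0 0 0.0524 -51.9 -22.7 -0.0
0 0 0.0524 -53.0 -20.0 -0.0
0 0 0.0524 -54.0 -17.2 -0.0
0 0 0.0524 -54.8 -14.3 -0.0
0 0 0.0524 -55.5 -11.4 -0.0
0 0 0.0524 -56.0 -8.5 -0.0
0 0 0.0524 -56.4 -5.6 -0.0
```

>>> servo_tool(commands="0 0 0.09 -48 -33 -1 1; 0 0 0.09 -51 -29 -1 1; 0 0 0.09 -53 -24 -1 1; 0 0 0.09 -55 -19 -1 1; 0 0 0.09 -57 -15 -1 1")

```text
time_s: 0.72
eef_pos: [0.3642, 0.3019, 0.2361]
eef_rot: [-0.0, 0.388, 0.922, -0.0]
wrist_force: [1.0, 0.2, 0.0]
opening: 1.0
grasp_force: 0.0
```

>>> servo_tool(commands="0 0 0.09 -58 -10 -1 1; 0 0 0.09 -58 -4 -1 1; 0 0 0.09 -58 1 -1 1; 0 0 0.05 -49 -28 0 1; 0 0 0.05 -51 -25 0 1")

```text
time_s: 1.35
eef_pos: [0.4634, 0.0454, 0.2389]
eef_rot: [-0.0, 0.55, 0.835, -0.0]
wrist_force: [-0.2, 0.3, 0.1]
opening: 1.001
grasp_force: 0.0
```

>>> servo_tool(commands="0 0 0.05 -52 -23 0 1; 0 0 0.05 -53 -20 0 1; 0 0 0.05 -54 -17 0 1; 0 0 0.05 -55 -14 0 1; 0 0 0.05 -55 -11 0 1")

```text
time_s: 1.98
eef_pos: [0.4635, -0.2376, 0.239]
eef_rot: [-0.0, 0.65, 0.76, 0.0]
wrist_force: [1.0, -0.4, -0.0]
opening: 1.004
grasp_force: 0.0
```

```bash
python3 - <<'E'
from h import *
o=get_obs();print(o["eef_pos"],phi(),o["time_s"]);c=calibration("wrist");print(c)
cv2.imwrite("pics/w1.png",camera("wrist"))
for X in [(.474,-.412,.06),(.379,-.287,.06)]: print(proj("wrist",X,c))
E
```

```text
[ 0.46354736 -0.23755514  0.23904248] 8.880439993426249 1.975
{'fx': 314.2366798962329, 'fy': 314.2366798962329, 'cx': 320.2363360685739, 'cy': 199.9533462359354, 'R': array([[ 9.87945196e-01,  1.54801453e-01,  8.93927377e-04],
       [ 1.47215982e-01, -9.41289027e-01,  3.03813137e-01],
       [ 4.78721590e-02, -3.00019129e-01, -9.52731221e-01]]), 't': array([-0.42217175, -0.33419192,  0.2942236 ])}
(np.float64(305.80130391969465), np.float64(316.04508943659573))
(np.float64(235.42784349175412), np.float64(209.14329576010564))
```

View pics/w1.png

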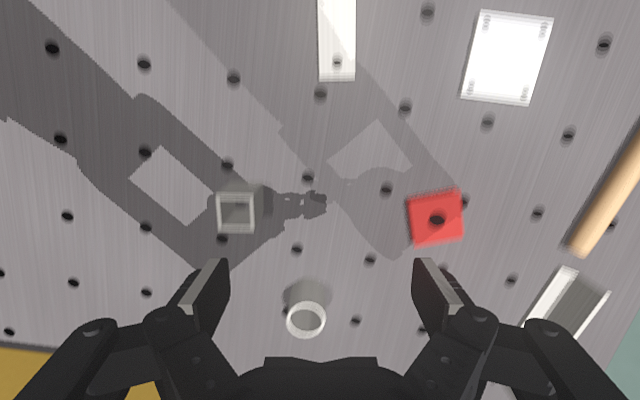

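The wrist view shows the pipe top at about (306,320) and the tube top at about (235,212). Both agree with the predictions to within a few pixels.

```bash
python3 - <<'E'
from h import *
cv2.imwrite("pics/w2.png",cv2.resize(camera("wrist")[170:370,180:480],None,fx=2.6,fy=2.6,interpolation=3))
print(phi(),get_obs()["eef_pos"])
E
```

```text
8.639841162270844 [ 0.4633321  -0.24065213  0.23891236]
```

View pics/w2.png

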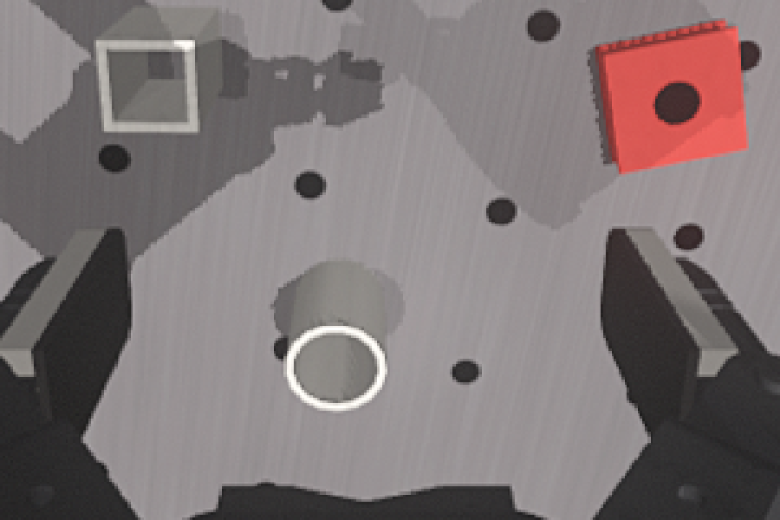

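Now settled, the view puts the pipe top centre at crop (336,368). The tube top corners are at crop (96,42), (193,41), (199,131) and (106,132).

```bash
python3 - <<'E'
from h import *
f=lambda u,v:ray("wrist",180+u/2.6,170+v/2.6,.06)[:2]
p=f(336,368);print("pipe",p, "d",np.linalg.norm(f(287,368)-f(385,368)),f(336,326)-f(336,410))
T=np.array([f(*c) for c in [(96,42),(193,41),(199,131),(106,132)]]);print("tube",T.mean(0))
for i in range(4):
  d=T[(i+1)%4]-T[i];print(np.linalg.norm(d),np.degrees(np.arctan2(d[1],d[0]))%90)
g=go(p[0],p[1],.16,3);print();go(p[0],p[1],.026,3,p0=g)
E
```

```text
pipe [ 0.47623962 -0.40856813] d 0.045772542037693494 [-0.00651304  0.04606293]
tube [ 0.37992256 -0.28343515]
0.039609622096617954 9.267511854672438
0.039378437728470175 8.673886846495648
0.03934915627343417 9.314725377806155
0.03940902519944968 9.053061761763502
0 0 0.0246 -42.0 -2.6 19.7
0 0 0.0246 -42.1 -1.6 19.7
0 0 0.0246 -42.1 -0.5 19.7
0 0 0.0246 -42.1 0.5 19.7

0 0 -0.0000 0.0 0.0 44.7
0 0 -0.0000 0.0 0.0 44.7
0 0 -0.0000 0.0 0.0 44.7
```

>>> servo_tool(commands="0 0 0.025 -42 -2.6 20 1; 0 0 0.025 -42 -1.6 20 1; 0 0 0.025 -42 -0.5 20 1; 0 0 0.025 -42 0.5 20 1; 0 0 0 0 0 0 1")

```text
time_s: 2.7
eef_pos: [0.4786, -0.4038, 0.1562]
eef_rot: [-0.002, 0.687, 0.726, 0.0]
wrist_force: [0.4, 0.6, 0.0]
opening: 0.999
grasp_force: 0.0
```

```bash
python3 - <<'E'
from h import *
print(get_obs()["eef_pos"],phi());go(.4762,-.4086,.026)
E
```

```text
[ 0.4786287  -0.40377246  0.15624907] 3.1416970564209437
0 0 -0.0000 -1.6 -0.9 43.4
0 0 -0.0000 -1.6 -0.9 43.4
0 0 -0.0000 -1.6 -0.9 43.4
```

>>> servo_tool(commands="0 0 0 0 0 43 1; 0 0 0 0 0 43 1; 0 0 0 0 0 40 1; 0 0 0 0 0 0 1")

```text
time_s: 3.2
eef_pos: [0.4782, -0.3993, 0.0302]
eef_rot: [-0.004, 0.686, 0.727, 0.001]
wrist_force: [-0.4, 0.7, 0.6]
opening: 1.007
grasp_force: 0.0
```

```bash
python3 - <<'E'
from h import *
print(get_obs()["eef_pos"],phi());go(.4762,-.4086,.026)
E
```

```text
[ 0.47815627 -0.39927512  0.03017627] 3.342833434190952
0 0 -0.0000 -9.2 -2.5 4.2
```

>>> servo_tool(commands="0 0 0 -9 -2.5 4 1; 0 0 0 0 0 0 1")

```text
time_s: 3.45
eef_pos: [0.4789, -0.4142, 0.0317]
eef_rot: [0.002, 0.687, 0.727, -0.0]
wrist_force: [-0.5, 0.5, -0.0]
opening: 1.002
grasp_force: 0.0
```

```bash
python3 - <<'E'
from h import *
o=get_obs();print(o["eef_pos"],o["eef_rot"],phi());go(.4762,-.4086,.026)
w,x,y,z=o["eef_rot"];print(Ro.from_quat([x,y,z,w]).as_matrix()[:,2])
E
```

```text
[ 0.47887074 -0.41417881  0.0316619 ] [ 2.00045663e-03  6.86807397e-01  7.26836623e-01 -3.48087561e-04] 3.244164272046501
0 0 -0.0000 5.7 -2.4 5.7
[ 0.00242987 -0.00325386 -0.99999175]
```

>>> servo_tool(commands="0 0 0 0 0 0 1; 0 0 0 0 0 0 1; 0 0 0 0 0 0 1")

```text
time_s: 3.82
eef_pos: [0.478, -0.4123, 0.0296]
eef_rot: [0.0, 0.687, 0.727, -0.0]
wrist_force: [-0.8, 0.0, 0.5]
opening: 0.999
grasp_force: 0.0
```

>>> servo_tool(commands="0 0 0 0 0 0 1; 0 0 0 0 0 0 1; 0 0 0 0 0 0 1")

```text
time_s: 4.2
eef_pos: [0.4779, -0.4123, 0.0292]
eef_rot: [-0.0, 0.687, 0.727, 0.0]
wrist_force: [0.9, -0.1, 0.7]
opening: 1.0
grasp_force: 0.0
```

>>> servo_tool(commands="0 0 0 3.8 -1.5 3 1; 0 0 0 0 0 0 1; 0 0 0 0 0 0 1; 0 0 0 0 0 0 1; 0 0 0 0 0 0 1")

```text
time_s: 4.82
eef_pos: [0.4762, -0.4087, 0.0264]
eef_rot: [0.0, 0.687, 0.727, -0.0]
wrist_force: [-0.4, -0.2, 0.4]
opening: 1.002
grasp_force: 0.0
```

>>> servo_tool(commands="0 0 0 0 0 0 0; 0 0 0 0 0 0 0; 0 0 0 0 0 0 0; 0 0 0 0 0 0 0; 0 0 0 0 0 0 0")

```text
time_s: 5.45
eef_pos: [0.4762, -0.409, 0.0268]
eef_rot: [0.0, 0.687, 0.727, -0.0]
wrist_force: [-2.0, 0.6, 6.1]
opening: 0.552
grasp_force: 62.3
```

```bash
python3 - <<'E'
from h import *
go(.62,-.08,.2,3,n=8,p0=(.4762,-.409,.147,3.2))
E
```

```text
0 0 0.0004 40.1 20.2 -6.6
0 0 0.0004 40.1 20.2 -6.6
0 0 0.0004 40.1 20.2 -6.6
0 0 0.0004 40.1 20.2 -6.6
0 0 0.0004 40.1 20.2 -6.6
0 0 0.0004 40.1 20.1 -6.6
0 0 0.0004 40.1 20.1 -6.6
0 0 0.0004 40.1 20.1 -6.6
```

>>> servo_tool(commands="0 0 0 0 0 -30 0; 0 0 0 0 0 -30 0; 0 0 0 0 0 -30 0; 0 0 0 0 0 -30 0; 0 0 0 0 0 0 0")

```text
time_s: 6.08
eef_pos: [0.4773, -0.4095, 0.1481]
eef_rot: [0.002, 0.687, 0.727, -0.0]
wrist_force: [0.0, -0.0, -3.6]
opening: 0.546
grasp_force: 62.7
```

>>> servo_tool(commands="0 0 0 40 20 -7 0; 0 0 0 40 20 -7 0; 0 0 0 40 20 -7 0; 0 0 0 40 20 -7 0; 0 0 0 40 20 -7 0")

```text
time_s: 6.7
eef_pos: [0.564, -0.2011, 0.1787]
eef_rot: [-0.002, 0.687, 0.727, -0.0]
wrist_force: [1.0, -1.0, -3.7]
opening: 0.543
grasp_force: 62.6
```

>>> servo_tool(commands="0 0 0 40 20 -7 0; 0 0 0 40 20 -7 0; 0 0 0 40 20 -7 0; 0 0 0 0 0 0 0; 0 0 0 0 0 0 0")

```text
time_s: 7.32
eef_pos: [0.6166, -0.0798, 0.2]
eef_rot: [-0.001, 0.686, 0.727, -0.001]
wrist_force: [-0.4, -0.8, -3.2]
opening: 0.547
grasp_force: 62.7
```

>>> servo_tool(commands="0 0 0 0 0 0 0; 0 0 0 0 0 0 0; 0 0 0 0 0 0 0")

```text
time_s: 7.7
eef_pos: [0.6175, -0.0807, 0.2022]
eef_rot: [-0.0, 0.687, 0.727, -0.0]
wrist_force: [-0.3, 0.4, -2.8]
opening: 0.545
grasp_force: 62.7
```

```bash
python3 - <<'E'
from h import *
o=get_obs();print(o["eef_pos"],phi(),o["time_s"])
for n,X in [("r",(.6366,.0654,.008)),("s",(.6438,-.0849,.008)),("b",(.4456,-.0231,.01))]: print(n,proj("wrist",X))
cv2.imwrite("pics/w3.png",cv2.resize(camera("wrist"),None,fx=1.25,fy=1.25,interpolation=3))
E
```

```text
[ 0.61749876 -0.08070477  0.20222098] 3.2001606829697953 7.7
r (np.float64(347.6960063670307), np.float64(25.9644631516731))
s (np.float64(342.925185548856), np.float64(178.83582484334693))
b (np.float64(155.20816910277804), np.float64(110.26915486957482))
```

View pics/w3.png

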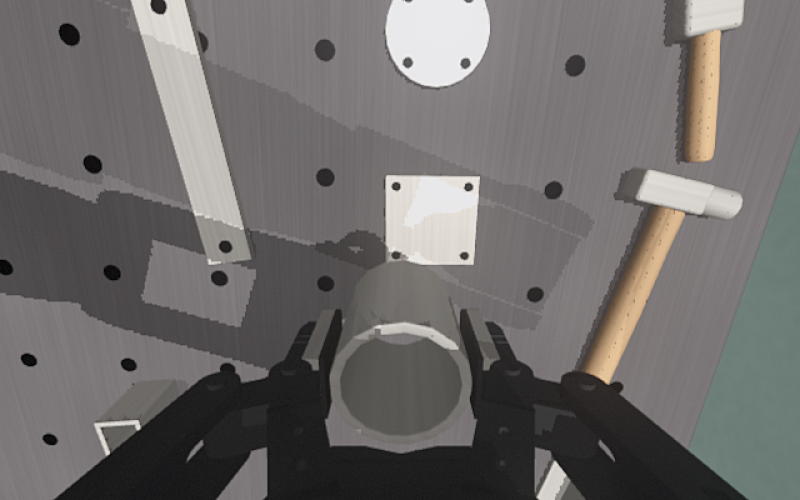

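The round plate spans x 385–490 with its bottom at (437,88). The square plate's bolts are at (396,187), (468,187), (464,256) and (396,255). The held pipe's near rim is centred around (401,384).

```bash
python3 - <<'E'
from h import *
f=lambda u,v,z=.008:ray("wrist",u/1.25,v/1.25,z)[:2]
L,R,B=f(385,28),f(490,28),f(437,88);print("L,R,B",L,R,B,np.linalg.norm(L-R))
print("round c:",(L+R)/2,"from bottom",B+[-.04*np.sin(np.radians(3)),.04])
print("bolts r",f(408,63),f(465,63))
S=np.array([f(*c) for c in [(396,187),(468,187),(464,256),(396,255)]]);print(S,S.mean(0))
C=np.array([f(*c) for c in [(386,177),(480,177),(473,265)]]);print("corner",C,(C[0]+C[2])/2)
z=.2022+.0332
print("pipe",f(401,384,z), f(330,384,z),f(472,384,z),f(401,440,z),f(401,325,z)); print(calibration("wrist")["t"]@-np.array(calibration("wrist")["R"]))
E
```

```text
L,R,B [0.59856222 0.06644313] [0.67866797 0.07099145] [0.641838   0.02630465] 0.08023476864376214
round c: [0.63861509 0.06871729] from bottom [0.63974456 0.06630465]
bolts r [0.61762774 0.04311804] [0.66218763 0.04564502]
[[ 0.61340254 -0.0542209 ]
 [ 0.67508522 -0.05073986]
 [ 0.67826194 -0.11311791]
 [ 0.616672   -0.11562604]] [ 0.64585543 -0.08342618]
corner [[ 0.6044509  -0.04621097]
 [ 0.68436343 -0.04169921]
 [ 0.68738549 -0.12128805]] [ 0.64591819 -0.08374951]
pipe [ 0.61882273 -0.08450815] [ 0.59542883 -0.08581516] [ 0.64222613 -0.08320062] [ 0.62013149 -0.10741794] [ 0.61758109 -0.06277335]
[ 0.61387731 -0.00307835  0.34545475]
```

```bash
python3 - <<'E'
from h import *
im=cv2.imread("pics/w3.png")[230:480,290:510]
im=np.clip(im.astype(float)*2,0,255).astype(np.uint8)
cv2.imwrite("pics/w3c.png",cv2.resize(im,None,fx=2.4,fy=2.4,interpolation=3))
E
```

```text
(no output)
```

View pics/w3c.png

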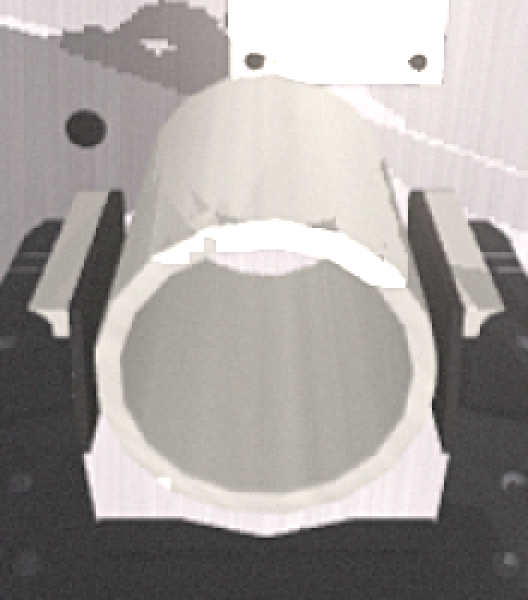

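```bash
python3 - <<'E'
from h import *
g=go(.6383,.0689,.1,2.8)
E
```

```text
0 0 0.0018 37.0 7.2 25.6
0 0 0.0018 37.0 7.2 25.6
0 0 0.0018 37.0 7.1 25.6
0 0 0.0018 37.1 7.0 25.6
```

>>> servo_tool(commands="0 0 0.002 37 7 20 0; 0 0 0.002 37 7 20 0; 0 0 0.002 37 7 20 0; 0 0 0.002 37 7 20 0; 0 0 0 0 0 20 0")

```text
time_s: 8.38
eef_pos: [0.6377, 0.072, 0.1017]
eef_rot: [-0.0, 0.688, 0.725, 0.0]
wrist_force: [0.4, -0.3, -2.1]
opening: 0.544
grasp_force: 62.7
```

>>> servo_tool(commands="0 0 0 0 0 30 0; 0 0 0 0 0 20 0; 0 0 0 0 0 0 0; 0 0 0 0 0 0 0; 0 0 0 0 0 0 0")

```text
time_s: 9.0
eef_pos: [0.6388, 0.069, 0.0539]
eef_rot: [0.001, 0.69, 0.724, 0.001]
wrist_force: [0.0, 0.7, -2.3]
opening: 0.545
grasp_force: 62.6
```

```bash
python3 - <<'E'
from h import *
o=get_obs();print(o["eef_pos"],phi(),o["wrist_force"]); go(.6383,.0689,.0355,2.8)
E
```

```text
[0.63884978 0.06902165 0.05387106] 2.7926247274883353 [ 0.04402243  0.73763456 -2.26566114]
0 0 -0.0001 -0.1 -0.6 18.4
```

>>> servo_tool(commands="0 0 0 0 -0.5 10 0; 0 0 0 0 0 8 0; 0 0 0 0 0 0 0; 0 0 0 0 0 0 0; 0 0 0 0 0 0 0")

```text
time_s: 9.62
eef_pos: [0.6373, 0.0693, 0.0348]
eef_rot: [0.0, 0.69, 0.724, -0.0]
wrist_force: [-1.7, -0.7, 5.1]
opening: 0.549
grasp_force: 63.4
```

>>> servo_tool(commands="0 0 0 0 0 0 0.7; 0 0 0 0 0 0 0.7; 0 0 0 0 0 0 0.7; 0 0 0 0 0 -30 0.7; 0 0 0 0 0 -40 0.7")

```text
time_s: 10.25
eef_pos: [0.636, 0.0694, 0.1035]
eef_rot: [-0.001, 0.69, 0.724, -0.001]
wrist_force: [0.8, -0.3, 0.3]
opening: 0.701
grasp_force: 0.0
```

>>> servo_tool(commands="0 0 0 -15 -3 -40 0.7; 0 0 0 -50 -5 -40 0.7; 0 0 0 -55 -5 -20 0.7; 0 0 0 0 0 0 0.7; 0 0 0 0 0 0 0.7")

```text
time_s: 10.88
eef_pos: [0.6298, -0.0498, 0.2027]
eef_rot: [-0.0, 0.69, 0.724, 0.0]
wrist_force: [0.5, -0.0, -0.2]
opening: 0.703
grasp_force: 0.0
```

>>> servo_tool(commands="0 0 0 0 0 0 0.7; 0 0 0 0 0 0 0.7; 0 0 0 0 0 0 0.7")

```text
time_s: 11.25
eef_pos: [0.63, -0.049, 0.2028]
eef_rot: [-0.0, 0.689, 0.725, -0.0]
wrist_force: [0.3, -0.5, -0.1]
opening: 0.7
grasp_force: 0.0
```

```bash
python3 - <<'E'
from h import *
o=get_obs();print(o["eef_pos"],phi(),o["time_s"])
u,v=proj("wrist",(.6388,.0664,.03));u0=int(max(0,min(u-140,360)));v0=int(max(0,min(v-80,200)));print(u0,v0)
cv2.imwrite("pics/w4.png",cv2.resize(camera("wrist")[v0:v0+200,u0:u0+280],None,fx=2.8,fy=2.8,interpolation=3))
E
```

```text
[ 0.62998569 -0.04897519  0.2027627 ] 2.875417946321381 11.25
195 0
```

View pics/w4.png

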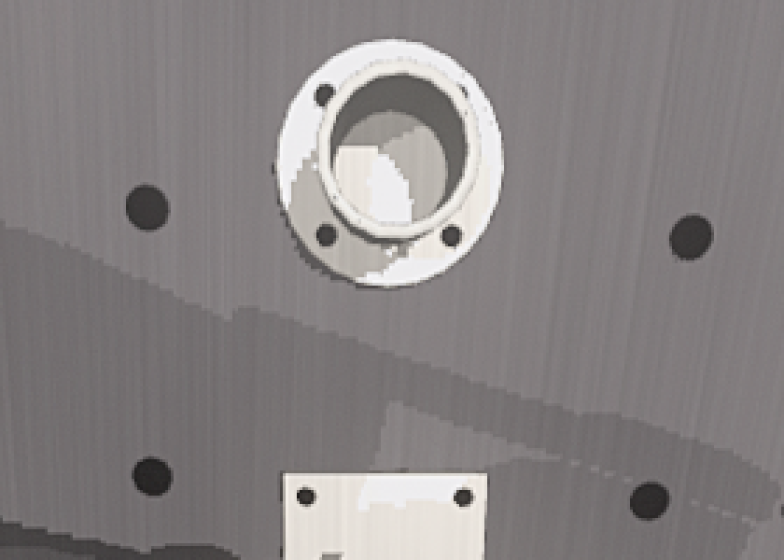

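The plate ellipse spans 277–503 by 39–287 and the pipe top rim spans 318–480 by 58–240.

```bash
python3 - <<'E'
from h import *
f=lambda u,v,z=.008:ray("wrist",195+u/2.8,v/2.8,z)[:2]
for n,l,r,t,b,z in [("plate",277,503,39,287,.008),("pipetop",318,480,58,240,.068),("inner",333,447,111,226,.008)]:
  m=(t+b)/2;k=(l+r)/2
  L,R,T,B=f(l,m,z),f(r,m,z),f(k,t,z),f(k,b,z);print(n,((L+R)/2)[0],((T+B)/2)[1],np.linalg.norm(L-R),np.linalg.norm(T-B))
print(f(306,497),f(463,497))
E
```

```text
plate 0.6389546772819795 0.06640600181939671 0.07968547160462856 0.08036861944858915
pipetop 0.639176770808467 0.06408310965682588 0.04677507477872578 0.04805269152801744
inner 0.6390671073353582 0.06586275894836395 0.040265520282548393 0.037352663120890355
[ 0.61359368 -0.05430093] [ 0.6754261  -0.05119158]
```

```bash
python3 - <<'E'
from h import *
g=go(.3795,-.2865,.13,9,n=8)
E
```

```text
0 0 -0.0134 -27.8 -32.9 9.1
0 0 -0.0134 -27.4 -33.3 9.1
0 0 -0.0134 -27.0 -33.7 9.1
0 0 -0.0134 -26.5 -34.0 9.1
0 0 -0.0134 -26.0 -34.4 9.1
0 0 -0.0134 -25.6 -34.7 9.1
0 0 -0.0134 -25.1 -35.1 9.1
0 0 -0.0134 -24.6 -35.4 9.1
```

>>> servo_tool(commands="0 0 -0.0134 -27.8 -33 9 1; 0 0 -0.0134 -27.4 -33.3 9 1; 0 0 -0.0134 -27 -33.7 9 1; 0 0 -0.0134 -26.5 -34 9 1; 0 0 -0.0134 -26 -34.4 9 1")

```text
time_s: 11.92
eef_pos: [0.4715, -0.1976, 0.1581]
eef_rot: [0.0, 0.665, 0.747, 0.0]
wrist_force: [0.5, -0.8, -1.0]
opening: 0.999
grasp_force: 0.0
```

>>> servo_tool(commands="0 0 -0.0134 -25.6 -34.7 9 1; 0 0 -0.0134 -25 -35 9 1; 0 0 -0.0134 -24.6 -35.4 9 1; 0 0 0 0 0 0 1; 0 0 0 0 0 0 1")

```text
time_s: 12.55
eef_pos: [0.3782, -0.285, 0.1314]
eef_rot: [0.0, 0.65, 0.76, 0.0]
wrist_force: [-0.2, 0.1, -0.2]
opening: 0.998
grasp_force: 0.0
```

>>> servo_tool(commands="0 0 0 0 0 0 1; 0 0 0 0 0 0 1")

```text
time_s: 12.8
eef_pos: [0.3786, -0.2845, 0.1314]
eef_rot: [0.0, 0.649, 0.761, 0.0]
wrist_force: [-0.2, 0.9, -0.2]
opening: 1.0
grasp_force: 0.0
```

```bash
python3 - <<'E'
from h import *
o=get_obs();print(o["eef_pos"],phi(),o["time_s"]);go(.3795,-.2865,.027,9,n=3)
E
```

```text
[ 0.3785715  -0.28450039  0.13140967] 9.04262134530111 12.8
0 0 0.0002 -0.7 0.2 34.8
0 0 0.0002 -0.7 0.2 34.8
0 0 0.0002 -0.7 0.2 34.8
```

>>> servo_tool(commands="0 0 0 -0.7 0.2 35 1; 0 0 0 -0.7 0.2 35 1; 0 0 0 -0.7 0.2 34 1; 0 0 0 0 0 0 1; 0 0 0 0 0 0 1")

```text
time_s: 13.42
eef_pos: [0.3795, -0.2874, 0.0282]
eef_rot: [0.001, 0.65, 0.76, -0.0]
wrist_force: [0.9, 0.2, 0.6]
opening: 1.003
grasp_force: 0.0
```

>>> servo_tool(commands="0 0 0 0 0 0 0; 0 0 0 0 0 0 0; 0 0 0 0 0 0 0; 0 0 0 0 0 0 0; 0 0 0 0 0 0 0")

```text
time_s: 14.05
eef_pos: [0.3792, -0.2877, 0.0283]
eef_rot: [0.001, 0.65, 0.76, -0.0]
wrist_force: [-0.2, 1.2, 6.4]
opening: 0.457
grasp_force: 60.1
```

>>> servo_tool(commands="0 0 0 0 0 0 0; 0 0 0 0 0 -35 0; 0 0 0 0 0 -35 0; 0 0 0 0 0 -35 0; 0 0 0 0 0 -35 0")

```text
time_s: 14.68
eef_pos: [0.3784, -0.2866, 0.1682]
eef_rot: [-0.0, 0.65, 0.76, 0.0]
wrist_force: [0.6, -1.6, -3.6]
opening: 0.457
grasp_force: 61.5
```

```bash
python3 - <<'E'
from h import *
o=get_obs();print(o["eef_pos"],phi(),o["time_s"],o["opening"]);go(.63,-.19,.19,3,n=8)
E
```

```text
[ 0.378372   -0.28664283  0.16815948] 8.94341743652832 14.675 0.4571205045782323
0 0 0.0130 7.3 32.9 -2.7
0 0 0.0130 7.7 32.8 -2.7
0 0 0.0130 8.1 32.7 -2.7
0 0 0.0130 8.5 32.6 -2.7
0 0 0.0130 9.0 32.5 -2.7
0 0 0.0130 9.4 32.4 -2.7
0 0 0.0130 9.8 32.2 -2.7
0 0 0.0130 10.2 32.1 -2.7
```

>>> servo_tool(commands="0 0 0.013 7.3 33 -4 0; 0 0 0.013 7.7 33 -4 0; 0 0 0.013 8 33 -4 0; 0 0 0.013 8.5 32.6 -4 0; 0 0 0.013 9 32.5 -4 0")

```text
time_s: 15.3
eef_pos: [0.5368, -0.2248, 0.187]
eef_rot: [-0.0, 0.674, 0.738, -0.0]
wrist_force: [-0.3, -0.4, -2.6]
opening: 0.465
grasp_force: 61.9
```

>>> servo_tool(commands="0 0 0.013 9.4 32.4 -4 0; 0 0 0.013 10 32.2 -4 0; 0 0 0.013 10 32 -4 0; 0 0 0 0 0 0 0; 0 0 0 0 0 0 0")

```text
time_s: 15.92
eef_pos: [0.6293, -0.1886, 0.1984]
eef_rot: [-0.001, 0.688, 0.725, -0.0]
wrist_force: [-0.7, -0.5, -3.2]
opening: 0.454
grasp_force: 62.2
```

>>> servo_tool(commands="0 0 0 0 0 0 0; 0 0 0 0 0 0 0; 0 0 0 0 0 0 0")

```text
time_s: 16.3
eef_pos: [0.6299, -0.1891, 0.1994]
eef_rot: [0.0, 0.689, 0.725, 0.0]
wrist_force: [0.2, -0.6, -2.0]
opening: 0.459
grasp_force: 62.1
```

```bash
python3 - <<'E'
from h import *
o=get_obs();print(o["eef_pos"],phi(),o["time_s"])
im=camera("wrist")[40:400,160:480]
cv2.imwrite("pics/w5.png",np.clip(cv2.resize(im,(533,600),interpolation=3).astype(float)*1.5,0,255))
E
```

```text
[ 0.62994423 -0.18906543  0.19936795] 2.956402576332896 16.3[ WARN:0@0.474] global loadsave.cpp:1063 imwrite_ Unsupported depth image for selected encoder is fallbacked to CV_8U.
```

View pics/w5.png

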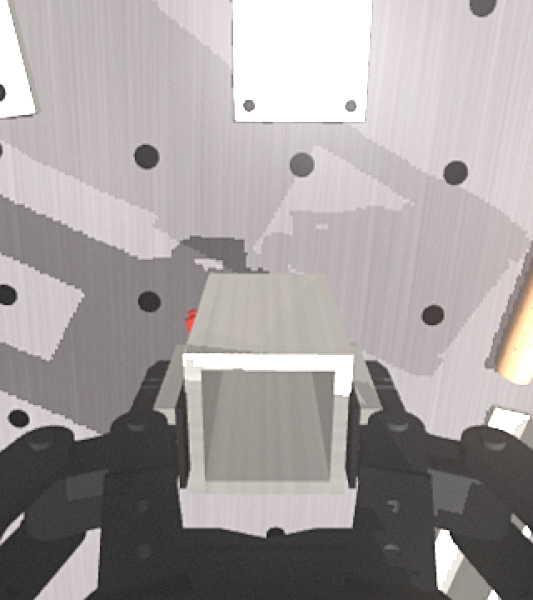

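The held tube rim's corners are at (183,354), (353,354), (348,492) and (188,490), so it sits square in the jaws.

```bash
python3 - <<'E'
from h import *
f=lambda u,v,z:ray("wrist",160+u/1.6667,40+v/1.6667,z)[:2]
p=get_obs()["eef_pos"];z=p[2]+.0317
T=np.array([f(*c,z) for c in [(183,354),(353,354),(348,492),(188,490)]])
for i in range(4):
  d=T[(i+1)%4]-T[i];print(np.linalg.norm(d),np.degrees(np.arctan2(d[1],d[0]))%90)
print(T.mean(0)-p[:2], [f(u,120,.008) for u in(235,365)],[f(u,106,.008) for u in(249,351)])
E
```

```text
0.04011344398606696 2.9587325745350292
0.039640127936084554 3.9747522205094157
0.04141210004678525 2.0679536679880925
0.038994561681999496 2.090688026269447
[0.00100667 0.00072722] [array([ 0.60792292, -0.12457497]), array([ 0.68783273, -0.12040709])] [array([ 0.6161837 , -0.11589487]), array([ 0.67839467, -0.1126486 ])]
```

```bash
python3 - <<'E'
from h import *
go(.6454,-.0842,.055,2.9,n=5)
E
```

```text
0 0 0.0002 20.8 4.2 28.9
0 0 0.0002 20.8 4.1 28.9
0 0 0.0002 20.8 4.1 28.9
0 0 0.0002 20.8 4.1 28.9
0 0 0.0002 20.8 4.1 28.9
```

>>> servo_tool(commands="0 0 0 21 4 24 0; 0 0 0 21 4 24 0; 0 0 0 21 4 24 0; 0 0 0 21 4 24 0; 0 0 0 20 4.5 24 0")

```text
time_s: 16.98
eef_pos: [0.6454, -0.0832, 0.0787]
eef_rot: [0.0, 0.688, 0.725, 0.0]
wrist_force: [-0.2, -0.1, -2.9]
opening: 0.463
grasp_force: 62.1
```

>>> servo_tool(commands="0 0 0 0 0 24 0; 0 0 0 0 0 0 0; 0 0 0 0 0 0 0; 0 0 0 0 0 0 0; 0 0 0 0 0 0 0")

```text
time_s: 17.6
eef_pos: [0.646, -0.0843, 0.0564]
eef_rot: [0.001, 0.689, 0.725, 0.0]
wrist_force: [-0.4, -0.3, -2.9]
opening: 0.46
grasp_force: 61.9
```

```bash
python3 - <<'E'
from h import *
print(get_obs()["eef_pos"],phi());go(.6454,-.0842,.037,2.9,n=1)
E
```

```text
[ 0.64596208 -0.08428952  0.05639403] 2.9683216013642184
0 0 0.0012 0.1 -0.6 19.4
```

>>> servo_tool(commands="0 0 0.001 0 -0.3 10 0; 0 0 0 0 0 9.5 0; 0 0 0 0 0 0 0; 0 0 0 0 0 0 0; 0 0 0 0 0 0 0")

```text
time_s: 18.23
eef_pos: [0.6449, -0.0839, 0.0362]
eef_rot: [-0.0, 0.689, 0.725, -0.0]
wrist_force: [-3.4, 0.7, 6.0]
opening: 0.457
grasp_force: 63.5
```

>>> servo_tool(commands="0 0 0 0 0 0 0.7; 0 0 0 0 0 0 0.7; 0 0 0 0 0 0 0.7; 0 0 0 0 0 -30 0.7; 0 0 0 0 0 -40 0.7")

```text
time_s: 18.85
eef_pos: [0.6439, -0.0835, 0.1048]
eef_rot: [-0.001, 0.689, 0.725, -0.001]
wrist_force: [0.7, 0.7, 0.4]
opening: 0.702
grasp_force: 0.0
```

```bash
python3 - <<'E'
from h import *
print(get_obs()["eef_pos"],phi());go(.628,-.19,.23,2.9,n=3);go(.53,.22,.23,60,n=9,p0=(.628,-.19,.23,2.9))
E
```

```text
[ 0.64385642 -0.08349168  0.10484687] 2.9288869146763967
0 0 0.0002 -35.2 -7.1 -41.7
0 0 0.0002 -35.2 -7.1 -41.7
0 0 0.0002 -35.2 -7.1 -41.7
0 0 -0.1107 46.5 -6.0 -0.0
0 0 -0.1107 46.8 -0.8 -0.0
0 0 -0.1107 46.6 4.3 -0.0
0 0 -0.1107 45.9 9.5 -0.0
0 0 -0.1107 44.5 14.5 -0.0
0 0 -0.1107 42.7 19.3 -0.0
0 0 -0.1107 40.3 23.9 -0.0
0 0 -0.1107 37.4 28.2 -0.0
0 0 -0.1107 34.0 32.2 -0.0
```

```bash
python3 - <<'E'
from h import *
go(.356,.175,.2,-32,n=8,p0=(.644,-.0835,.185,2.9))
E
```

```text
0 0 0.0761 32.8 -35.6 -1.9
0 0 0.0761 30.0 -38.0 -1.9
0 0 0.0761 27.0 -40.1 -1.9
0 0 0.0761 23.9 -42.1 -1.9
0 0 0.0761 20.6 -43.8 -1.9
0 0 0.0761 17.2 -45.2 -1.9
0 0 0.0761 13.7 -46.4 -1.9
0 0 0.0761 10.1 -47.3 -1.9
```

>>> servo_tool(commands="0 0 0 0 0 -40 0.8; 0 0 0 0 0 -40 0.8")

```text
time_s: 19.1
eef_pos: [0.6449, -0.0838, 0.1869]
eef_rot: [-0.0, 0.689, 0.725, -0.0]
wrist_force: [0.4, -0.7, 0.0]
opening: 0.8
grasp_force: 0.0
```

>>> servo_tool(commands="0 0 0.076 33 -36 -2 0.8; 0 0 0.076 30 -38 -2 0.8; 0 0 0.076 27 -40 -2 0.8; 0 0 0.076 24 -42 -2 0.8; 0 0 0.076 20.6 -44 -2 0.8")

```text
time_s: 19.73
eef_pos: [0.4572, 0.0719, 0.1958]
eef_rot: [0.0, 0.814, 0.581, 0.0]
wrist_force: [0.3, 0.1, 0.5]
opening: 0.796
grasp_force: 0.0
```

>>> servo_tool(commands="0 0 0.076 17 -45 -2 0.8; 0 0 0.076 13.7 -46 -2 0.8; 0 0 0.076 10 -47 -2 0.8; 0 0 0 0 0 0 0.8; 0 0 0 0 0 0 0.8")

```text
time_s: 20.35
eef_pos: [0.348, 0.163, 0.2021]
eef_rot: [0.0, 0.874, 0.486, 0.001]
wrist_force: [0.0, 0.3, 1.2]
opening: 0.798
grasp_force: 0.0
```

>>> servo_tool(commands="0 0 0 0 0 0 0.8; 0 0 0 0 0 0 0.8; 0 0 0 0 0 0 0.8")

```text
time_s: 20.72
eef_pos: [0.3477, 0.1626, 0.2015]
eef_rot: [-0.0, 0.874, 0.485, -0.0]
wrist_force: [0.3, 0.2, 0.3]
opening: 0.803
grasp_force: 0.0
```

```bash
python3 - <<'E'
from h import *
o=get_obs();print(o["eef_pos"],phi(),o["time_s"])
u,v=proj("wrist",(.404,.262,.05));print(u,v)
u0=int(max(0,min(u-140,360)));v0=int(max(0,min(v-100,200)));print(u0,v0)
cv2.imwrite("pics/w6.png",cv2.resize(camera("wrist")[v0:v0+200,u0:u0+280],None,fx=2.8,fy=2.8,interpolation=3))
E
```

```text
[0.3477206  0.16262157 0.20154979] -31.95552082403423 20.725
313.58705480454336 55.64316128972462
173 0
```

View pics/w6.png

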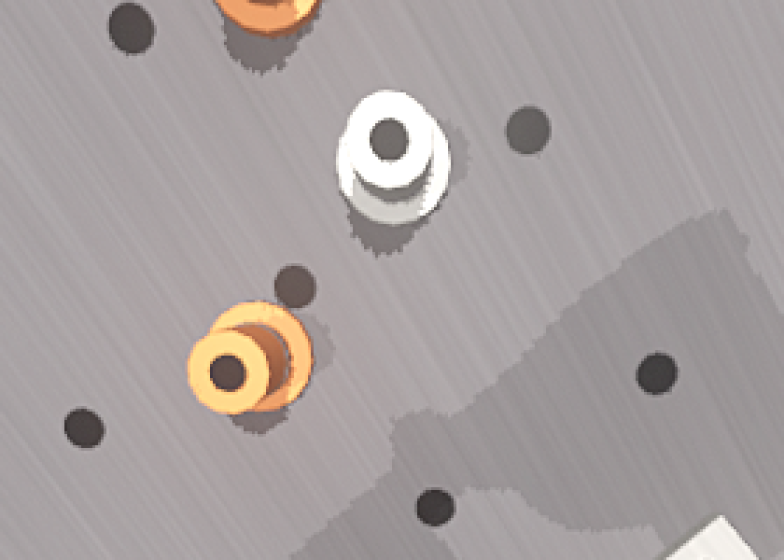

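The steel prop's top mark is at crop (389,138) and its base spans x 337–450 with its bottom at 223. The orange prop's top is at (228,372).

```bash
python3 - <<'E'
from h import *
f=lambda u,v,z:ray("wrist",173+u/2.8,v/2.8,z)[:2]
a=np.radians(phi());X=np.array([-np.sin(a),np.cos(a)])
print("top",f(389,138,.065));L,R,B=f(337,162,.01),f(450,162,.01),f(393,223,.008)
print((L+R)/2,np.linalg.norm(L-R),"base",B+.02*X,"orange",f(228,372,.065))
p=f(389,138,.065)
go(.404,.260,.16,-32,n=3);
E
```

```text
top [0.40456319 0.26508122]
[0.40473077 0.26500726] 0.03943279778772217 base [0.40454926 0.26535846] orange [0.32622453 0.23547285]
0 0 0.0003 37.5 -1.2 13.9
0 0 0.0003 37.5 -1.2 13.9
0 0 0.0003 37.5 -1.2 13.9
```

```bash
python3 - <<'E'
from h import *
g=go(.403,.2622,.13,-32,n=3); go(.403,.2622,.03,-32,n=3,p0=g)
E
```

```text
0 0 0.0003 37.9 -1.9 23.9
0 0 0.0003 37.9 -1.9 23.9
0 0 0.0003 37.9 -1.9 23.9
0 0 -0.0000 0.0 0.0 33.3
0 0 -0.0000 0.0 0.0 33.3
0 0 -0.0000 0.0 0.0 33.3
```

>>> servo_tool(commands="0 0 0 38 -2 23 0.8; 0 0 0 38 -2 23 0.8; 0 0 0 38 -2 23 0.8; 0 0 0 0 0 0 0.8; 0 0 0 0 0 0 0.8")

```text
time_s: 21.4
eef_pos: [0.4023, 0.2626, 0.1326]
eef_rot: [0.0, 0.874, 0.486, -0.001]
wrist_force: [-1.1, 0.2, 0.4]
opening: 0.803
grasp_force: 0.0
```

>>> servo_tool(commands="0 0 0 0 0 0 0.8; 0 0 0 0 0 0 0.8")

```text
time_s: 21.65
eef_pos: [0.403, 0.2626, 0.1337]
eef_rot: [0.0, 0.874, 0.485, 0.001]
wrist_force: [-0.6, -0.5, -0.6]
opening: 0.799
grasp_force: 0.0
```

```bash
python3 - <<'E'
from h import *
print(get_obs()["eef_pos"]);go(.403,.2622,.03,-32,n=3)
E
```

```text
[0.4029705  0.26257902 0.13370541]
0 0 0.0003 -0.1 0.1 34.6
0 0 0.0003 -0.1 0.1 34.6
0 0 0.0003 -0.1 0.1 34.6
```

>>> servo_tool(commands="0 0 0 0 0 35 0.8; 0 0 0 0 0 35 0.8; 0 0 0 0 0 34 0.8; 0 0 0 0 0 0 0.8; 0 0 0 0 0 0 0.8")

```text
time_s: 22.28
eef_pos: [0.4036, 0.2632, 0.0301]
eef_rot: [0.0, 0.874, 0.485, 0.001]
wrist_force: [-0.2, 0.7, -0.2]
opening: 0.796
grasp_force: 0.0
```

>>> servo_tool(commands="0 0 0 0 0 0 0; 0 0 0 0 0 0 0; 0 0 0 0 0 0 0; 0 0 0 0 0 0 0; 0 0 0 0 0 0 0")

```text
time_s: 22.9
eef_pos: [0.4033, 0.2633, 0.0298]
eef_rot: [0.0, 0.874, 0.486, 0.001]
wrist_force: [-1.6, 0.6, 8.1]
opening: 0.289
grasp_force: 58.5
```

>>> servo_tool(commands="0 0 0 0 0 0 0; 0 0 0 0 0 -45 0; 0 0 0 0 0 -45 0; 0 0 0 0 0 -45 0; 0 0 0 0 0 -45 0")

```text
time_s: 23.52
eef_pos: [0.4019, 0.2627, 0.2098]
eef_rot: [-0.0, 0.874, 0.486, -0.0]
wrist_force: [0.9, 0.2, -3.3]
opening: 0.289
grasp_force: 59.7
```

```bash
python3 - <<'E'
from h import *
o=get_obs();print(o["eef_pos"],phi(),o["opening"]);go(.625,-.2,.23,2.9,n=9)
E
```

```text
[0.40189215 0.26273679 0.20977957] -31.899590924491957 0.2892950596143352
0 0 -0.0675 -32.2 47.2 -2.2
0 0 -0.0675 -35.3 44.9 -2.2
0 0 -0.0675 -38.2 42.4 -2.2
0 0 -0.0675 -41.0 39.7 -2.2
0 0 -0.0675 -43.6 36.9 -2.2
0 0 -0.0675 -46.0 33.9 -2.2
0 0 -0.0675 -48.1 30.7 -2.2
0 0 -0.0675 -50.1 27.4 -2.2
0 0 -0.0675 -51.8 23.9 -2.2
```

```bash
python3 - <<'E'
from h import *
go(.63,-.12,.28,2.9,n=8)
E
```

```text
0 0 -0.0759 -27.4 48.5 -8.8
0 0 -0.0759 -31.0 46.3 -8.8
0 0 -0.0759 -34.4 43.8 -8.8
0 0 -0.0759 -37.6 41.0 -8.8
0 0 -0.0759 -40.7 38.1 -8.8
0 0 -0.0759 -43.4 34.9 -8.8
0 0 -0.0759 -45.9 31.5 -8.8
0 0 -0.0759 -48.2 27.9 -8.8
```

>>> servo_tool(commands="0 0 -0.076 -27.4 48.5 -9 0; 0 0 -0.076 -31 46.3 -9 0; 0 0 -0.076 -34.4 43.8 -9 0; 0 0 -0.076 -37.6 41 -9 0; 0 0 -0.076 -40.7 38 -9 0")

```text
time_s: 24.15
eef_pos: [0.5361, 0.017, 0.2536]
eef_rot: [-0.0, 0.766, 0.643, -0.0]
wrist_force: [0.8, 0.8, -1.5]
opening: 0.285
grasp_force: 60.0
```

>>> servo_tool(commands="0 0 -0.076 -43.4 35 -9 0; 0 0 -0.076 -46 31.5 -9 0; 0 0 -0.076 -48.2 28 -9 0; 0 0 0 0 0 0 0; 0 0 0 0 0 0 0")

```text
time_s: 24.78
eef_pos: [0.6155, -0.1277, 0.2795]
eef_rot: [-0.001, 0.689, 0.725, -0.0]
wrist_force: [-0.2, -0.0, -2.4]
opening: 0.291
grasp_force: 60.2
```

>>> servo_tool(commands="0 0 0 0 0 0 0; 0 0 0 0 0 0 0; 0 0 0 0 0 0 0")

```text
time_s: 25.15
eef_pos: [0.6162, -0.1273, 0.2809]
eef_rot: [0.0, 0.688, 0.725, 0.0]
wrist_force: [-0.4, -0.2, -3.4]
opening: 0.294
grasp_force: 60.2
```

```bash
python3 - <<'E'
from h import *
o=get_obs();print(o["eef_pos"],phi(),o["time_s"])
im=camera("wrist");cv2.imwrite("pics/w7full.png",im)
cv2.imwrite("pics/w7.png",cv2.resize(im[0:360,190:450],None,fx=1.66667,fy=1.66667,interpolation=3))
E
```

```text
[ 0.61617412 -0.1273073   0.28089788] 2.990938974698098 25.15
```

View pics/w7.png

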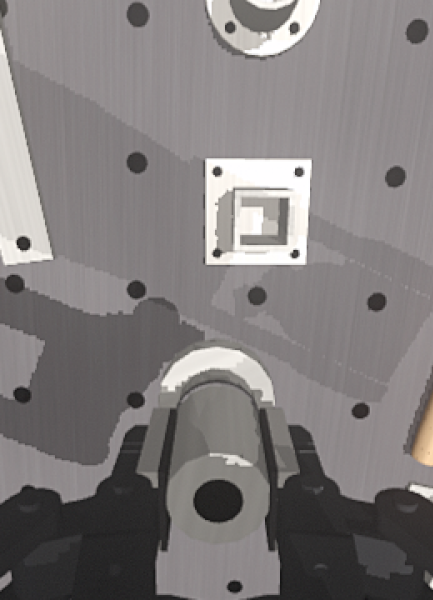

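The tube stands on its plate, its top corners at (234,189), (298,188), (296,250) and (236,250). The plate corners are at (205,159), (312,159), (305,265) and (205,263). The held prop's top mark is at (218,500) and its base's far edge at y 347.

```bash
python3 - <<'E'
from h import *
f=lambda u,v,z:ray("wrist",190+u/1.66667,v/1.66667,z)[:2]
P=np.array([f(*c,.008) for c in [(205,159),(312,159),(305,265),(205,263)]])
T=np.array([f(*c,.068) for c in [(234,189),(298,188),(296,250),(236,250)]])
for Q in(P,T):
  print(Q.mean(0));print([ (round(1e3*np.linalg.norm(Q[(i+1)%4]-Q[i]),1),round(np.degrees(np.arctan2(*(Q[(i+1)%4]-Q[i])[::-1]))%90,1)) for i in range(4)])
p=get_obs()["eef_pos"]; print("prop-TCP",f(218,500,p[2]-.03+.065)-p[:2])
zb=p[2]-.03+.01;L,R,B=f(160,395,zb),f(275,395,zb),f(217,347,zb);print(L-p[:2],R-p[:2],B-p[:2])
E
```

```text
[ 0.6459074  -0.08313571]
[(np.float64(80.7), np.float64(3.0)), (np.float64(80.6), np.float64(2.2)), (np.float64(80.1), np.float64(1.8)), (np.float64(78.9), np.float64(2.6))]
[ 0.64765692 -0.08241287]
[(np.float64(42.0), np.float64(3.9)), (np.float64(40.6), np.float64(3.8)), (np.float64(40.8), np.float64(3.0)), (np.float64(40.0), np.float64(5.5))]
prop-TCP [0.00096176 0.0008456 ]
[-0.01870341  0.00248045] [0.02032297 0.00450682] [-0.00026606  0.02072825]
```

```bash
python3 - <<'E'
from h import *
g=go(.6417,-.0094,.2,2.9,n=3);print(); go(.6417,-.0094,.05,2.9,n=4,p0=g)
E
```

```text
0 0 0.0005 38.9 10.5 27.0
0 0 0.0005 38.9 10.5 27.0
0 0 0.0005 38.9 10.5 27.0

0 0 -0.0000 0.0 0.0 37.5
0 0 -0.0000 0.0 0.0 37.5
0 0 -0.0000 0.0 0.0 37.5
0 0 -0.0000 0.0 0.0 37.5
```

>>> servo_tool(commands="0 0 0 39 11 27 0; 0 0 0 39 11 27 0; 0 0 0 38.5 10.5 27 0; 0 0 0 0 0 0 0; 0 0 0 0 0 0 0")

```text
time_s: 25.82
eef_pos: [0.643, -0.0102, 0.2001]
eef_rot: [0.0, 0.689, 0.725, -0.0]
wrist_force: [-0.2, -0.7, -2.5]
opening: 0.284
grasp_force: 60.2
```

>>> servo_tool(commands="0 0 0 0 0 0 0; 0 0 0 0 0 35 0; 0 0 0 0 0 35 0; 0 0 0 0 0 0 0; 0 0 0 0 0 0 0")

```text
time_s: 26.45
eef_pos: [0.644, -0.011, 0.1317]
eef_rot: [0.001, 0.689, 0.725, 0.001]
wrist_force: [0.2, 0.2, -2.6]
opening: 0.286
grasp_force: 60.1
```

```bash
python3 - <<'E'
from h import *
print(get_obs()["eef_pos"],phi());g=go(.6417,-.0094,.0305,2.9,n=4)
E
```

```text
[ 0.64396256 -0.01098481  0.13172929] 2.882231285391326
0 0 -0.0001 0.4 -0.5 25.3
0 0 -0.0001 0.4 -0.5 25.3
0 0 -0.0001 0.4 -0.5 25.3
0 0 -0.0001 0.4 -0.5 25.3
```

>>> servo_tool(commands="0 0 0 0.8 -1 30 0; 0 0 0 0.7 -1 30 0; 0 0 0 0 0 25 0; 0 0 0 0 0 0 0; 0 0 0 0 0 0 0")

```text
time_s: 27.08
eef_pos: [0.6426, -0.0092, 0.0473]
eef_rot: [0.002, 0.689, 0.725, 0.001]
wrist_force: [-0.3, 0.4, -2.6]
opening: 0.288
grasp_force: 60.1
```

>>> servo_tool(commands="0 0 0 0 0 0 0; 0 0 0 0 0 0 0")

```text
time_s: 27.32
eef_pos: [0.6416, -0.0089, 0.0461]
eef_rot: [0.001, 0.689, 0.725, 0.001]
wrist_force: [-0.5, 0.1, -2.7]
opening: 0.289
grasp_force: 60.1
```

Now down 16 mm, then release.

>>> servo_tool(commands="0 0 0 -0.5 0 8 0; 0 0 0 0 0 8 0; 0 0 0 0 0 0 0; 0 0 0 0 0 0 0; 0 0 0 0 0 0 0")

```text
time_s: 27.95
eef_pos: [0.6403, -0.0094, 0.0294]
eef_rot: [-0.0, 0.689, 0.725, -0.001]
wrist_force: [-5.7, -0.6, 8.0]
opening: 0.288
grasp_force: 61.6
```

>>> servo_tool(commands="0 0 0 0 0 0 0; 0 0 0 0 0 0 0")

```text
time_s: 28.2
eef_pos: [0.6403, -0.0093, 0.0293]
eef_rot: [-0.0, 0.689, 0.725, -0.001]
wrist_force: [-5.6, -0.2, 9.0]
opening: 0.286
grasp_force: 61.6
```

>>> servo_tool(commands="0 0 0 0 1.4 -1 0; 0 0 0 0 0 0 0; 0 0 0 0 0 0 0; 0 0 0 0 0 0 0; 0 0 0 0 0 0.5 0")

```text
time_s: 28.82
eef_pos: [0.6421, -0.0091, 0.0294]
eef_rot: [-0.0, 0.689, 0.725, -0.0]
wrist_force: [-1.8, 0.8, 4.4]
opening: 0.292
grasp_force: 61.4
```

>>> servo_tool(commands="0 0 0 0 0 0 0.6; 0 0 0 0 0 0 0.6; 0 0 0 0 0 0 0.6; 0 0 0 0 0 -40 0.6; 0 0 0 0 0 -40 0.6")

```text
time_s: 29.45
eef_pos: [0.6417, -0.0091, 0.1095]
eef_rot: [-0.001, 0.689, 0.725, -0.0]
wrist_force: [0.3, -0.4, 0.3]
opening: 0.598
grasp_force: 0.0
```

```bash
python3 - <<'E'
from h import *
im=cv2.imread("pics/w7full.png")
print(get_obs()["eef_pos"],phi())
# bar: top view corners from crop top0c
c=[(268,238),(464,200),(470,235),(274,272)]
Q=np.array([ray("top",205+u/2.66,130+v/2.66,.01)[:2] for u,v in c]);print(Q.mean(0))
for i in range(4):
  d=Q[(i+1)%4]-Q[i];print(np.linalg.norm(d),np.degrees(np.arctan2(d[1],d[0]))%180)
g=go(.642,-.009,.2,2.9,n=2);print();go(.46,-.1,.26,9,n=6,p0=g)
E
```

```text
[ 0.6417026  -0.00906789  0.10949825] 2.930972868234936
[ 0.44530469 -0.02433238]
0.2181237490179142 100.41040662599461
0.03874948553699549 8.490439730357394
0.21723638327770473 100.11755618500267
0.03761960984264028 9.78893893852328
0 0 0.0003 0.0 0.2 -45.3
0 0 0.0003 0.0 0.2 -45.3

0 0 -0.0177 -13.3 -31.2 -10.0
0 0 -0.0177 -12.8 -31.4 -10.0
0 0 -0.0177 -12.2 -31.6 -10.0
0 0 -0.0177 -11.7 -31.8 -10.0
0 0 -0.0177 -11.1 -32.0 -10.0
0 0 -0.0177 -10.5 -32.2 -10.0
```

>>> servo_tool(commands="0 0 0 0 0 -45 0.8; 0 0 0 0 0 -45 0.8; 0 0 -0.018 -13.3 -31 -13 0.8; 0 0 -0.018 -13 -31.4 -13 0.8; 0 0 -0.018 -12.2 -31.6 -13 0.8")

```text
time_s: 30.08
eef_pos: [0.5502, -0.0544, 0.2388]
eef_rot: [0.0, 0.669, 0.744, 0.0]
wrist_force: [0.3, -0.8, 0.4]
opening: 0.8
grasp_force: 0.0
```

>>> servo_tool(commands="0 0 -0.018 -13 -31.8 -13 0.8; 0 0 -0.018 -13 -32 -13 0.8; 0 0 -0.03 -13 -32 -13 0.8; 0 0 0 0 0 0 0.8; 0 0 0 0 0 0 0.8")

```text
time_s: 30.7
eef_pos: [0.4611, -0.1044, 0.2773]
eef_rot: [0.0, 0.644, 0.765, 0.0]
wrist_force: [0.4, 0.7, -0.4]
opening: 0.801
grasp_force: 0.0
```

>>> servo_tool(commands="0 0 0 0 0 0 0.8; 0 0 0 0 0 0 0.8; 0 0 0 0 0 0 0.8")

```text
time_s: 31.08
eef_pos: [0.4609, -0.1042, 0.2768]
eef_rot: [-0.0, 0.644, 0.765, -0.0]
wrist_force: [-0.4, -0.5, 1.1]
opening: 0.803
grasp_force: 0.0
```

```bash
python3 - <<'E'
from h import *
o=get_obs();print(o["eef_pos"],phi(),o["time_s"])
im=camera("wrist")
cv2.imwrite("pics/w8.png",cv2.resize(im[0:400,200:640],None,fx=1.5,fy=1.5,interpolation=3))
E
```

```text
[ 0.46089782 -0.10420968  0.27683229] 9.845098277437888 31.075
```

View pics/w8.png

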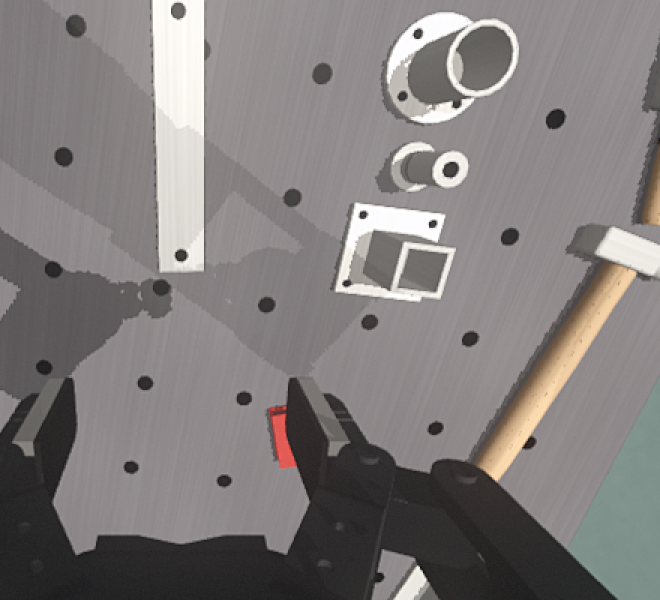

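All three stand in place. The bar's marks are at (181,256) and (178,10), with its near end at (182,271). The tops are at (484,58) for the pipe, (451,169) for the prop and (422,271) for the tube.

```bash
python3 - <<'E'
from h import *
f=lambda u,v,z:ray("wrist",200+u/1.5,v/1.5,z)[:2]
a,b,e=f(181,256,.01),f(178,10,.01),f(182,271.5,.01)
d=(b-a);print("bar c",(a+b)/2,np.linalg.norm(d),np.degrees(np.arctan2(d[1],d[0]))-90,"from end",e+.11*d/np.linalg.norm(d))
P,M=f(484,58,.068),f(451,169,.065)
T=np.array([f(*c,.068) for c in [(402,245),(454,248),(441,298),(391,292)]]);t=T.mean(0)
print("pipe",P,"prop",M,"tube",t)
for i in range(4):
  q=T[(i+1)%4]-T[i];print(round(np.degrees(np.arctan2(q[1],q[0]))%90,1))
d=P-t;print("line",(P+t)/2,np.linalg.norm(d),np.degrees(np.arctan2(d[1],d[0]))-90,"prop off",M-(P+t)/2)
S=[f(*c,.008) for c in [(363,215),(433,224),(347,283)]];print("sq c",(S[1]+S[2])/2)
E
```

```text
bar c [ 0.44691347 -0.02219382] 0.19145761409331688 10.569205858767376 from end [ 0.4476085  -0.02195754]
pipe [0.64004475 0.06516461] prop [ 0.64453672 -0.00738643] tube [ 0.64684869 -0.08377247]
6.5
5.3
2.8
4.8
line [ 0.64344672 -0.00930393] 0.14909240629947965 2.615641697936155 prop off [0.00109   0.0019175]
sq c [ 0.64684486 -0.08328901]
```

```bash
python3 - <<'E'
from h import *
g=go(.4462,-.0245,.06,10.4,n=5)
E
```

```text
0 0 -0.0020 16.2 -0.1 43.4
0 0 -0.0020 16.2 -0.1 43.4
0 0 -0.0020 16.2 -0.1 43.4
0 0 -0.0020 16.2 -0.1 43.4
0 0 -0.0020 16.2 -0.0 43.4
```

>>> servo_tool(commands="0 0 -0.003 16 0 43 0.8; 0 0 -0.003 16 0 43 0.8; 0 0 -0.003 16 0 43 0.8; 0 0 0 16 0 43 0.8; 0 0 0 16 0 40 0.8")

```text
time_s: 31.75
eef_pos: [0.4466, -0.0252, 0.0639]
eef_rot: [0.0, 0.641, 0.768, 0.0]
wrist_force: [-0.1, 0.6, 0.5]
opening: 0.8
grasp_force: 0.0
```

>>> servo_tool(commands="0 0 0 0 0 0 0.8; 0 0 0 0 0 0 0.8; 0 0 0 0 0 0 0.8; 0 0 0 0 0 0 0.8")

```text
time_s: 32.25
eef_pos: [0.4479, -0.0265, 0.0666]
eef_rot: [0.001, 0.641, 0.768, 0.001]
wrist_force: [0.3, -0.2, 0.2]
opening: 0.803
grasp_force: 0.0
```

```bash
python3 - <<'E'
from h import *
print(get_obs()["eef_pos"],phi());g=go(.4462,-.0245,0.0,10.4,n=2)
E
```

```text
[ 0.44790733 -0.02653388  0.06661832] 10.293195692258498
0 0 -0.0009 1.2 -0.7 33.3
0 0 -0.0009 1.2 -0.7 33.3
```

>>> servo_tool(commands="0 0 0 1.2 -0.7 30 0.8; 0 0 0 1.2 -0.7 25 0.8; 0 0 0 0 0 8 0.8; 0 0 0 0 0 0 0.8; 0 0 0 0 0 0 0.8")

```text
time_s: 32.88
eef_pos: [0.4459, -0.024, 0.0032]
eef_rot: [0.001, 0.641, 0.768, 0.0]
wrist_force: [0.6, 0.5, -0.6]
opening: 0.796
grasp_force: 0.0
```

>>> servo_tool(commands="0 0 0 0 0 0 0.8; 0 0 0 0 0 0 0.8")

```text
time_s: 33.12
eef_pos: [0.4453, -0.0238, 0.0027]
eef_rot: [0.001, 0.641, 0.768, 0.0]
wrist_force: [0.8, -0.2, -0.6]
opening: 0.797
grasp_force: 0.0
```

>>> servo_tool(commands="0 0 0 0 1 3.5 0.8; 0 0 0 0 0 0 0.8; 0 0 0 0 0 0 0.8; 0 0 0 0 0 0 0; 0 0 0 0 0 0 0")

```text
time_s: 33.75
eef_pos: [0.4459, -0.0235, -0.0009]
eef_rot: [-0.0, 0.641, 0.768, -0.0]
wrist_force: [-1.5, -0.3, 1.4]
opening: 0.446
grasp_force: 60.6
```

>>> servo_tool(commands="0 0 0 0 0 0 0; 0 0 0 0 0 0 0; 0 0 0 0 0 0 0; 0 0 0 0 0 0 0; 0 0 0 0 0 0 0")

```text
time_s: 34.38
eef_pos: [0.4459, -0.0235, -0.0009]
eef_rot: [-0.0, 0.641, 0.768, -0.0]
wrist_force: [-2.4, 0.6, 4.9]
opening: 0.445
grasp_force: 61.2
```

>>> servo_tool(commands="0 0 0 0 0 -20 0; 0 0 0 0 0 -45 0; 0 0 0 0 0 -45 0; 0 0 0 0 0 -45 0; 0 0 0 0 0 -45 0")

```text
time_s: 35.0
eef_pos: [0.4443, -0.023, 0.1987]
eef_rot: [-0.001, 0.641, 0.768, -0.001]
wrist_force: [0.1, -0.2, -7.0]
opening: 0.449
grasp_force: 64.1
```

>>> servo_tool(commands="0 0 0 0 0 0 0; 0 0 0 0 0 0 0; 0 0 0 0 0 0 0; 0 0 0 0 0 0 0")

```text
time_s: 35.5
eef_pos: [0.4449, -0.0232, 0.197]
eef_rot: [-0.002, 0.641, 0.768, -0.001]
wrist_force: [0.3, -0.5, -7.5]
opening: 0.444
grasp_force: 64.1
```

```bash
python3 - <<'E'
from h import *
o=get_obs();print(o["eef_pos"],phi(),o["opening"],o["wrist_force"],o["torque"])
im=camera("wrist")
cv2.imwrite("pics/w9.png",cv2.resize(im[0:400,180:460],None,fx=1.5,fy=1.5,interpolation=3))
g=go(.6430,-.009,.2,2.7,n=5)
E
```

```text
[ 0.44485087 -0.02316943  0.1969822 ] 10.323608520280663 0.4435170146668723 [ 0.31403318 -0.54159015 -7.52592362] [-0.0251317   0.01328785  0.02889452]
0 0 0.0266 -3.8 39.5 -0.5
0 0 0.0266 -2.7 39.6 -0.5
0 0 0.0266 -1.6 39.6 -0.5
0 0 0.0266 -0.6 39.7 -0.5
0 0 0.0266 0.5 39.7 -0.5
```

View pics/w9.png

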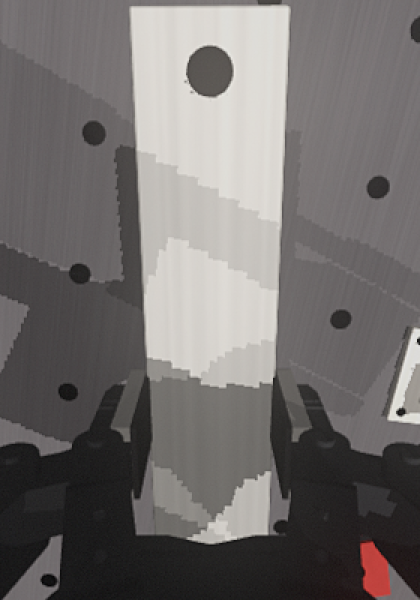

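The held bar's far end is at y 7 and its mark at (210,71).

```bash
python3 - <<'E'
from h import *
f=lambda u,v,z:ray("wrist",180+u/1.5,v/1.5,z)[:2]
p=get_obs()["eef_pos"];z=p[2]+.0109
a=np.radians(10.35);X=np.array([-np.sin(a),np.cos(a)]);Y=np.array([np.cos(a),np.sin(a)])
for c in [(210,7),(210,71),(130,7),(290,7),(149,360),(277,360)]:
  d=f(*c,z)-p[:2];print(c,d@X*1e3,d@Y*1e3)
E
```

```text
(210, 7) 110.86043500567588 0.7084535070239758
(210, 71) 96.54840604561794 0.7038606833946178
(130, 7) 110.86891293818306 -18.977193218598252
(290, 7) 110.85196043134064 20.386302601939434
(149, 360) 15.873652530843422 -18.05691347048064
(277, 360) 15.89429750940637 21.24750012918674
```

>>> servo_tool(commands="0 0 0.0266 -4 39.5 0 0; 0 0 0.0266 -3 39.5 0 0; 0 0 0.0266 -2 39.5 0 0; 0 0 0.0266 -1 39.5 0 0; 0 0 0.0266 0 39 0 0")

```text
time_s: 36.17
eef_pos: [0.6436, -0.0082, 0.1974]
eef_rot: [-0.001, 0.691, 0.723, -0.001]
wrist_force: [-0.1, -0.3, -7.2]
opening: 0.448
grasp_force: 64.3
```

>>> servo_tool(commands="0 0 0 0 0 25 0; 0 0 0 0 0 25 0; 0 0 0 0 0 25 0; 0 0 0 0 0 0 0; 0 0 0 0 0 0 0")

```text
time_s: 36.8
eef_pos: [0.6432, -0.0085, 0.1242]
eef_rot: [0.0, 0.69, 0.724, 0.0]
wrist_force: [1.0, 0.0, -7.0]
opening: 0.448
grasp_force: 64.6
```

>>> servo_tool(commands="0 0 0 0 0 0 0; 0 0 0 0 0 0 0; 0 0 0 0 0 0 0")

```text
time_s: 37.17
eef_pos: [0.6429, -0.0085, 0.1244]
eef_rot: [0.0, 0.69, 0.724, 0.0]
wrist_force: [0.6, 0.5, -7.7]
opening: 0.444
grasp_force: 64.6
```

```bash
python3 - <<'E'
from h import *
print(get_obs()["eef_pos"],phi());g=go(.6422,-.0098,.085,2.7,n=2)
E
```

```text
[ 0.64294822 -0.00845144  0.12438553] 2.7054819871022713
0 0 0.0000 -0.7 -0.4 19.7
0 0 0.0000 -0.7 -0.4 19.7
```

>>> servo_tool(commands="0 0 0 -0.7 -0.4 20 0; 0 0 0 -0.7 -0.4 20 0; 0 0 0 0 0 5 0; 0 0 0 0 0 0 0; 0 0 0 0 0 0 0")

```text
time_s: 37.8
eef_pos: [0.6426, -0.0099, 0.0793]
eef_rot: [0.0, 0.69, 0.724, 0.0]
wrist_force: [-0.0, -0.2, -7.5]
opening: 0.448
grasp_force: 64.5
```

>>> servo_tool(commands="0 0 0 0 0 0 0; 0 0 0 0 0 0 0; 0 0 0 0 0 0 0")

```text
time_s: 38.17
eef_pos: [0.6421, -0.0098, 0.079]
eef_rot: [0.0, 0.69, 0.724, 0.0]
wrist_force: [0.1, 1.1, -7.6]
opening: 0.447
grasp_force: 64.5
```

>>> servo_tool(commands="0 0 0 0 0 5 0; 0 0 0 0 0 5 0; 0 0 0 0 0 1.5 0; 0 0 0 0 0 0 0; 0 0 0 0 0 0 0")

```text
time_s: 38.8
eef_pos: [0.6417, -0.0098, 0.0672]
eef_rot: [-0.0, 0.69, 0.724, -0.0]
wrist_force: [-2.2, -0.1, -4.9]
opening: 0.444
grasp_force: 65.0
```

>>> servo_tool(commands="0 0 0 0 0 0 0; 0 0 0 0 0 0 0")

```text
time_s: 39.05
eef_pos: [0.6419, -0.0098, 0.0672]
eef_rot: [-0.0, 0.69, 0.724, -0.0]
wrist_force: [-1.1, -0.8, -5.5]
opening: 0.446
grasp_force: 64.9
```

>>> servo_tool(commands="0 0 0 0 0 0.7 0; 0 0 0 0 0 0 0; 0 0 0 0 0 0 0; 0 0 0 0 0 0 0")

```text
time_s: 39.55
eef_pos: [0.642, -0.0098, 0.0672]
eef_rot: [0.0, 0.69, 0.724, -0.0]
wrist_force: [-4.1, 0.8, 2.1]
opening: 0.441
grasp_force: 65.6
```

>>> servo_tool(commands="0 0 0 0 0 0 0.75; 0 0 0 0 0 0 0.75; 0 0 0 0 0 0 0.75; 0 0 0 0 0 -15 0.75; 0 0 0 0 0 -30 0.75")

```text
time_s: 40.17
eef_pos: [0.6411, -0.0097, 0.1115]
eef_rot: [-0.001, 0.69, 0.724, -0.001]
wrist_force: [-0.5, -0.5, 0.4]
opening: 0.749
grasp_force: 0.0
```

>>> servo_tool(commands="0 0 0 0 0 -45 0.75; 0 0 0 0 -40 -45 0.75; 0 0 0 0 -60 -30 0.75; 0 0 0 0 -60 0 0.75; 0 0 0 -30 -50 0 0.75")

```text
time_s: 40.8
eef_pos: [0.4362, -0.0488, 0.231]
eef_rot: [0.001, 0.689, 0.725, 0.001]
wrist_force: [-0.1, -1.3, 0.2]
opening: 0.752
grasp_force: 0.0
```

>>> servo_tool(commands="0 0 0 -30 0 0 0.75; 0 0 0 0 0 0 0.75; 0 0 0 0 0 0 0.75; 0 0 0 0 0 0 0.75; 0 0 0 0 0 0 0.75")

```text
time_s: 41.42
eef_pos: [0.4392, -0.0788, 0.2293]
eef_rot: [-0.0, 0.69, 0.724, -0.0]
wrist_force: [0.4, -0.2, -0.4]
opening: 0.748
grasp_force: 0.0
```

```bash
python3 - <<'E'
from h import *
o=get_obs();print(o["eef_pos"],o["time_s"])
a=cv2.resize(camera("top")[110:260,200:520],(640,300),interpolation=3);b=cv2.resize(camera("scene")[150:300,180:500],(640,300),interpolation=3)
cv2.imwrite("pics/fin.png",np.vstack([a,b]))
E
```

```text
[ 0.4392437  -0.07884967  0.22933841] 41.425
```

View pics/fin.png

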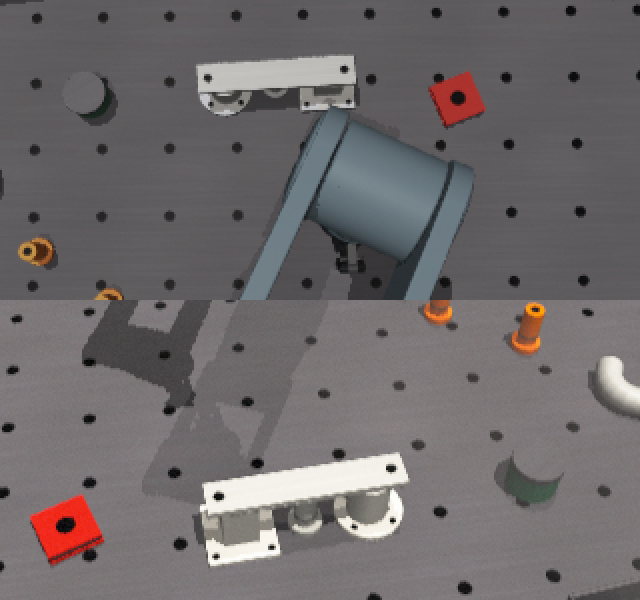

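The bar lies across both stubs above the prop, its marks at (208,77) and (344,69) in the top half of the picture, and the bystanders have not moved. I'll do a quick numeric check and hand in.

```bash
python3 - <<'E'
from h import *
a,b=ray("top",304,148.5,.078),ray("top",372,144.5,.078);d=a-b
m=(a+b)/2;s=(ray("top",312.5,154.4,.008)+ray("top",363.4,151.4,.008))/2
print(m,s,np.degrees(np.arctan2(d[1],d[0]))-90)
if np.linalg.norm((m-s)[:2])<.006: print(hand_in())
E
```

```text
[ 0.64294044 -0.00921541  0.078     ] [ 0.64016749 -0.00973177  0.008     ] 2.7309753166908024
the job is handed in; nothing more can be done
None
```

The frame is set out and handed in at about 41 s: both stubs stand on their plates with the prop between them, and the bar lies across them within about 3 mm of centre and parallel to the line between the plates.

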